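# Roll a sample canister up the reader's sloped tray and hold it for the reading

## Task

Push the black-capped amber canister from the loading shelf up the code reader's sloping tray to its stop, with the fingers kept behind it all the way so that it never rolls back or runs free on the slope. Press it gently, square against the black trigger bar, until the bar is pushed in, and finish while still holding it there, at rest, so that it can be read. The canister is only pushed, never gripped or lifted, and everything else on the bench stays where it is.

Things in the scene. Friction and masses are not known exactly. Their poses are not given: they have to be found in the camera images.
- reader: Bench code reader, fixed, cream and aluminium, 350 mm long, 182 wide. Origin: centre of its footprint at bench height; x points uphill along the tray (level), y across it, z up. Along x: lip -175 to -169 (top 7 above the shelf), level loading shelf to -85 (surface 25 above the bench), slope of 8.5 degrees up to the optics housing at 100 to 175 (105 high).
- shelf (a point): Centre of the level loading shelf, on its surface, 25 mm above the bench and 127 mm downhill of the reader's origin; axes as the reader's. The shelf and slope are 150 mm wide between side rails 8 mm thick that stand 14 mm above them.
- slope (a point): Middle of the slope's lower edge, on its surface, where the level shelf meets the slope (reader x -85, z 25 mm). Its x axis points up along the slope's surface (8.5 degrees above level), y across the tray, z square to the slope. The canister's axis is at z = 20 mm here while it lies on the slope. A dark flush reading window lies just below the bar.
- trigger_bar (a joint): Black trigger bar at the head of the slope, the tray's stop: a plate 146 mm wide, 6 thick, 5 to 31 above the slope, before the housing. It slides up the slope: 0 = sprung out (rest), 0.008 = pushed in to its hard stop (8 mm). Spring: about 1 N to start, 4 N fully in; it springs out again when released.
- bar_face (a point): Centre of the downhill face of the trigger bar, 20 mm above the slope and, at rest, 166 mm up the slope from slope; moves with the bar. x points up the slope, square to the face. A canister against the bar has its axis 20 mm downhill of this point.
- canister: The sample canister to be read: plain straight cylinder 40 mm in diameter, 110 long, amber with a paper sleeve and a flush BLACK cap, about 100 to 200 g. It lies across the loading shelf between shelf lip and slope, perhaps a little askew, and rolls freely. Origin: middle of its axis; its y axis runs along the cylinder (the cap is at +y); x and z turn as it rolls.
- cap_end (a point): Point on the black-capped canister's axis, 32 mm from its middle towards the cap.
- foot_end (a point): Point on the same canister's axis, 32 mm from its middle towards the end without a cap.
- spare_a: Bystander, to be left alone: upright grey sample canister with a blue cap, 40 mm diameter, 110 tall. Origin: centre of its underside.
- spare_b: Bystander, to be left alone: upright amber sample canister with a GREEN cap, 40 mm diameter, 110 tall. Origin: centre of its underside.
- dish: Bystander, to be left alone: closed round culture dish, 92 mm diameter, 16 high. Origin: centre of its underside.
- marker: Bystander, to be left alone: white marker pen with a red cap, lying, about 130 long and 14 thick. Origin: centre of its underside.
- reagent: Bystander, to be left alone: amber reagent bottle with a blue cap, 60 mm diameter, 125 high. Origin: centre of its underside.
- tip_box: Bystander, to be left alone: blue pipette-tip box with a pale lid, 124 x 84 x 69 high. Origin: centre of its underside.
- pipette: Bystander, to be left alone: hand pipette lying on the bench, about 255 long and 26 thick. Origin: centre of its underside.
Things that resemble listed ones, but are neither listed nor needed, are in the scene too. What is shaped like the canister but purple or yellow is not meant.

How it is judged:
By the outcome, as a careful person would: the job done as asked, in the order asked, and still so for the second after the job is handed in, while the arm keeps its last pose, push and grip.
It also fails if it takes over 42 s, if anything falls off the work surface, if the arm or the gripper's body presses on something with over 40 N, if the wrist force passes 120 N, or if a joint passes its speed limit or range.

## Robot

A 7-joint arm with a two-finger parallel gripper is mounted at the origin on the work surface. World frame = base frame: x ahead of the robot, y to its left, z up, the work surface at z = 0. Lengths are in m, angles in rad, forces in N, time in s.
With the tool pointing down it reaches from about 0.4 to 0.85 m from the base axis. Payload 4.4 kg.
Tool frame: the origin (TCP) lies midway between the tips of the shut fingers; the grasp point (between the pads) lies 19 mm behind it; x points along the fingers, y is the direction in which the jaws open and shut, and the axes are right-handed (so a half turn about x gives the same grasp; the last joint's range is limited). The gripper opens to 94 mm and grips with 3 to 60 N. Pads are 16 mm wide; open, the fingers measure 119 mm over their backs; the gripper's body (75 mm by 177 mm) begins 78 mm behind the grasp point.
Start: joints at [1.281, 0.628, 0.038, 1.517, -0.027, 0.996, -0.02], TCP at [0.144, -0.634, 0.205] pointing down, gripper open.
Joint ranges: [-3.06, 3.06], [-0.37, 2.12], [-1.25, 1.32], [0.18, 2.47], [-1.1, 4.24], [0.23, 1.98], [-2.94, 2.94]. Speed limits (rad/s): [2.57, 2.57, 3.14, 3.14, 3.14, 3.14, 3.14].

## Interface

Orientations are given as [roll, pitch, yaw] about the fixed x, y, z axes, in that order (R = Rz(yaw) Ry(pitch) Rx(roll)).
In Python, from rig import manip gives the robot as it stands. The module is installed in compiled form; this text tells all that it offers.
- The arm moves only by the tool arm_command, never from a script. Its argument "increments" is a list of rows, each a list of 5 numbers: the opening, from 0 (shut) to 1 (fully open), then the shift along the tool's x, y, z in m, then the turn about the tool's x in degrees. In form: [[grip, dx, dy, dz, turn], ...]. A call has 1 to 5 rows; each row is the pose to reach, as a shift and turn from the pose measured when the call began, along the tool's axes at that moment; what a row does not reach only later rows make up. A row lasts 1/10 s, in which the tool goes at most 50 mm and 8.59 degrees, less where a joint would pass 70% of its speed; a pose out of reach is approached as far as the arm can. A call with a gripper value outside its range is refused whole. The fingers move at their own pace and stop on an object; "grip_force" is the grip in N (left out, the last holds). Time passes only in rows, so rows that repeat a pose let the fingers close. It gives the time, the measured TCP pose, the force and the opening at its end, in the units of the state.
- manip.state(): the state, without advancing time (a new reading comes with each control period).
- manip.snapshot(name): name is "scene" or "side" or "wrist"; returns (picture, depth): 400x640x3 uint8, red, green, blue; 400x640 float32, m along the optical axis (not along the pixel's ray), 0 where there is no reading.
- manip.get_calibration(name): a dict with "K" (3x3 intrinsics, pixels), "R" (3x3) and "t" (3): a world point X has camera coordinates R X + t; the wrist camera has in their place "mount" (4x4, takes a point from camera to tool coordinates, whose origin is the TCP and whose axes are the tool frame's). Camera axes: x right, y down, z forward; pixel columns grow to the right and rows downward; lengths in m; the calibration is good to about 2 mm. A picture is of the moment at which its call begins: read the wrist's pose just before it. get_calibration takes no time and is no camera call.
- manip.finish_job(): hands the job in, once; it reports no verdict.
Trained networks look in the newest picture that a camera, given by its name, has taken for a name from the list of things; names that differ only in an ending like _2 or _b are one class to them, and where a whole thing is asked for, a point or a joint stands for the part that bears it (a point fixed in the world has none). Each returns a list of dicts, best first, with "confidence" (0 to 1); they miss things now and then, are a little off and sometimes report something else, mostly with a low value. They report only what shows in the picture. A call takes as long as a camera call. They do not tell look-alikes from the thing itself.
- manip.outline_of(camera, label): "region" (400x640 bool, what is visible of it) and "extent" ([centre column, centre row, width, height] in pixels, round what is visible of it).
The state is a dict: "time_s": time; "q": joint angles; "joint_velocities": joint speeds; "tau": joint torques, N m; "eef_pos": TCP position; "eef_rot": TCP orientation; "ft_force": force on the tool from outside, world axes, zero at the start; "ft_torque": the same for the moment, N m; "finger_gap": opening from 0.0 (shut) to 1.0 (fully open).
Only numpy, scipy, OpenCV 4.12 (cv2) and the standard library are available. Lean on these libraries where they do the work, as an engineer would, in place of code of your own. Each camera call takes 0.05 s, during which the arm holds its last target.

## Working session

There is one attempt and no reset: what is moved stays moved. The work goes in short steps, Python scripts to look and compute and a tool call to move; the robot and the scene stay as the last step left them, time stands still between calls to the robot, and variables do not carry over. Pictures are saved under pics/ and viewed, and the job is handed in when it is done.

Besides the shell and the picture viewer there is one more tool, called after "Request:" by a JSON object that holds its "op" and its "data", one argument or row to a line. arm_command: Moves the arm, as the interface text tells. Its arguments: {"type":"object","properties":{"increments":{"type":"array"},"grip_force":{"type":"number"}},"required":["increments"]}

```bash
mkdir -p pics; python3 - <<'E'
from rig import manip
import cv2
s=manip.state(); print({k:s[k] for k in ('time_s','eef_pos','eef_rot','finger_gap','ft_force')})
for n in ('scene','side','wrist'):
    p,d=manip.snapshot(n); cv2.imwrite(f'pics/{n}0.png',p[:,:,::-1])
    c=manip.get_calibration(n); print(n,c)
    import numpy as np; np.savez(f'{n}0.npz',p=p,d=d)
print(manip.state()['time_s'])
E
```

```text
{'time_s': 0.0, 'eef_pos': array([ 0.14411521, -0.6331502 ,  0.20455211]), 'eef_rot': array([-1.5508914 ,  1.56892501,  1.81445248]), 'finger_gap': 1.003499055044244, 'ft_force': array([-0.23119507, -0.24690544,  0.27884505])}
scene {'K': array([[481.66376776,   0.        , 323.77034735],
       [  0.        , 481.66376776, 204.16880167],
       [  0.        ,   0.        ,   1.        ]]), 'R': array([[-0.12329445,  0.99230732, -0.01116479],
       [ 0.52942925,  0.05625761, -0.84648671],
       [-0.83934686, -0.11027808, -0.53229277]]), 't': array([ 0.07770785, -0.25495976,  2.08028762])}
side {'K': array([[362.61712924,   0.        , 320.2717232 ],
       [  0.        , 362.61712924, 196.0069153 ],
       [  0.        ,   0.        ,   1.        ]]), 'R': array([[ 0.98570032, -0.16846812, -0.00365757],
       [-0.0913283 , -0.51586536, -0.85178757],
       [ 0.14161224,  0.83994132, -0.52387456]]), 't': array([-0.57379811,  0.09927322,  1.08132109])}
wrist {'K': array([[295.68569354,   0.        , 319.69092954],
       [  0.        , 295.68569354, 198.76658008],
       [  0.        ,   0.        ,   1.        ]]), 'mount': array([[ 4.65311820e-04, -2.84244416e-01,  9.58751738e-01,
        -1.78719193e-01],
       [ 9.99999693e-01,  7.37414641e-04, -2.66706878e-04,
         2.25267101e-04],
       [-6.31187628e-04,  9.58751568e-01,  2.84244672e-01,
        -8.27887599e-02],
       [ 0.00000000e+00,  0.00000000e+00,  0.00000000e+00,
         1.00000000e+00]])}
0.15
```

View pics/scene0.png

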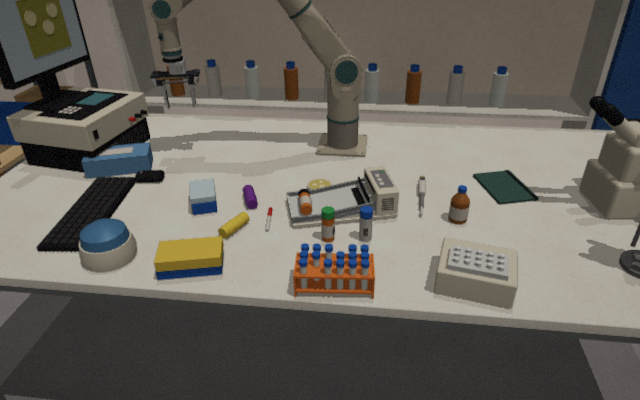

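View pics/side0.png

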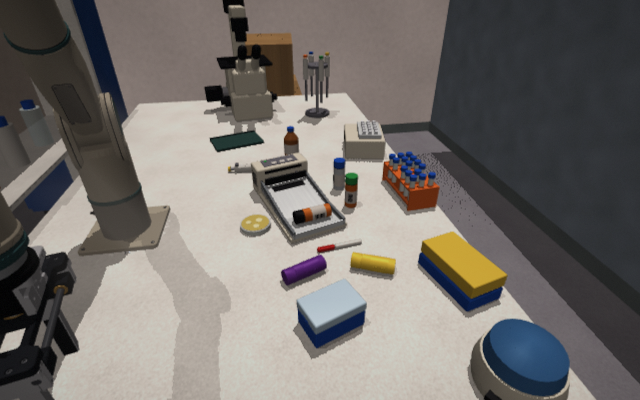

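View pics/wrist0.png

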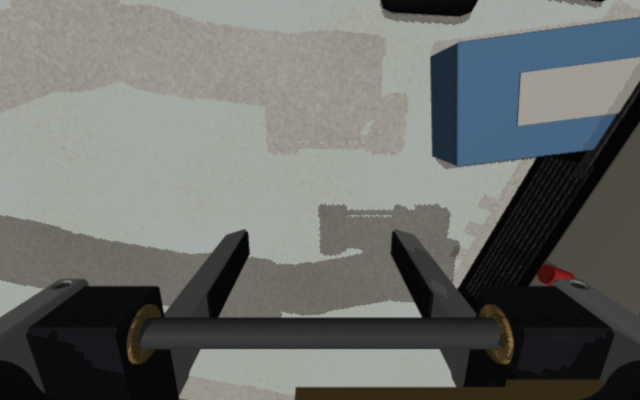

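```bash
cat > h.py <<'E'
from rig import manip
import numpy as np, cv2
from scipy.spatial.transform import Rotation as Ro
def cam(n,s=None):
    c=manip.get_calibration(n); K=c['K']
    if n!='wrist':
        R=c['R'];t=c['t']; return K,R.T,-R.T@t
    s=s or manip.state()
    Rt=Ro.from_euler('xyz',s['eef_rot']).as_matrix(); M=c['mount']
    return K,Rt@M[:3,:3],Rt@M[:3,3]+s['eef_pos']
def pts(n,d,mask,s=None):
    K,R,o=cam(n,s); v,u=np.nonzero(mask&(d>0)); z=d[v,u]
    return (R@np.stack([(u-K[0,2])/K[0,0]*z,(v-K[1,2])/K[1,1]*z,z])).T+o
def proj(n,P,s=None):
    K,R,o=cam(n,s); q=(np.atleast_2d(P)-o)@R; q=q@K.T; return q[:,:2]/q[:,2:]
E
python3 - <<'E'
from h import *
s=manip.state(); print(Ro.from_euler('xyz',s['eef_rot']).as_matrix().round(4))
for n in ('scene','side'):
    d=np.load(f'{n}0.npz')['d']
    for l in ('reader','canister','spare_a','spare_b','dish','marker','reagent'):
        for o in manip.outline_of(n,l)[:3]:
            P=pts(n,d,o['region'],s); print(n,l,round(o['confidence'],2),np.round(o['extent']),np.median(P,0).round(3),P.min(0).round(3),P.max(0).round(3))
            if l in('reader','canister'): np.save(f'{n}_{l}_{o["confidence"]:.2f}.npy',P)
print(manip.state()['time_s'])
for n,(a,b,c,e) in dict(scene=(270,160,420,260),side=(220,130,370,260)).items():
    p=cv2.imread(f'pics/{n}0.png')[b:e,a:c]; cv2.imwrite(f'pics/{n}0c.png',cv2.resize(p,None,fx=4,fy=4,interpolation=cv2.INTER_CUBIC))
E
```

```text
[[-3.000e-04  2.220e-01 -9.751e-01]
 [ 1.400e-03 -9.751e-01 -2.220e-01]
 [-1.000e+00 -1.400e-03 -0.000e+00]]
scene reader 0.56 [344. 195. 114.  60.] [0.531 0.083 0.041] [ 0.185 -0.146 -0.005] [0.681 0.238 0.113]
scene canister 0.91 [234. 226.  30.  30.] [ 0.685 -0.282  0.031] [ 0.616 -0.335 -0.006] [ 0.8   -0.247  0.068]
scene canister 0.63 [305. 204.  12.  26.] [ 0.571 -0.071  0.058] [ 0.461 -0.107  0.022] [ 0.604 -0.046  0.068]
scene canister 0.6 [250. 196.  17.  24.] [ 0.516 -0.272  0.032] [ 0.423 -0.317 -0.004] [ 0.551 -0.242  0.042]
scene spare_a 0.91 [329. 224.  14.  37.] [0.699 0.019 0.065] [ 0.647 -0.007 -0.006] [0.71  0.039 0.113]
scene spare_a 0.71 [305. 202.  17.  27.] [ 0.573 -0.071  0.058] [ 0.487 -0.105  0.025] [ 0.604 -0.046  0.068]
scene spare_a 0.57 [364. 223.  17.  38.] [0.684 0.133 0.065] [ 0.572  0.109 -0.002] [0.695 0.153 0.112]
scene spare_b 0.91 [329. 224.  14.  37.] [0.699 0.019 0.065] [ 0.647 -0.007 -0.006] [0.71  0.039 0.113]
scene spare_b 0.71 [305. 202.  17.  27.] [ 0.573 -0.071  0.058] [ 0.487 -0.105  0.025] [ 0.604 -0.046  0.068]
scene spare_b 0.57 [364.
[... 1380 characters left out ...]
6.] [0.481 0.11  0.068] [0.412 0.084 0.048] [0.556 0.149 0.084]
side dish 0.9 [258. 227.  33.  19.] [ 0.377 -0.065  0.016] [ 0.334 -0.1    0.002] [ 0.42  -0.012  0.021]
side dish 0.4 [312. 215.  43.  20.] [ 0.542 -0.091  0.055] [ 0.487 -0.113  0.022] [ 0.6   -0.006  0.067]
side marker 0.58 [339. 174.  15.  31.] [0.666 0.115 0.058] [ 0.647  0.106 -0.003] [0.723 0.257 0.112]
side marker 0.49 [341. 246.  45.  13.] [ 0.603 -0.196  0.011] [ 0.541 -0.207  0.002] [ 0.663 -0.181  0.017]
side reagent 0.53 [291. 140.  18.  28.] [0.53  0.405 0.068] [ 0.503  0.388 -0.003] [0.562 0.695 0.126]
side reagent 0.37 [331. 314.  67.  65.] [ 0.526 -0.46   0.068] [ 0.46  -0.498 -0.001] [ 0.599 -0.383  0.072]
0.85
```

View pics/scene0c.png

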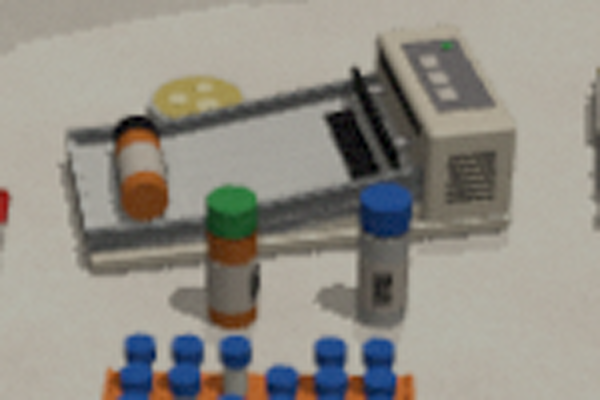

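View pics/side0c.png

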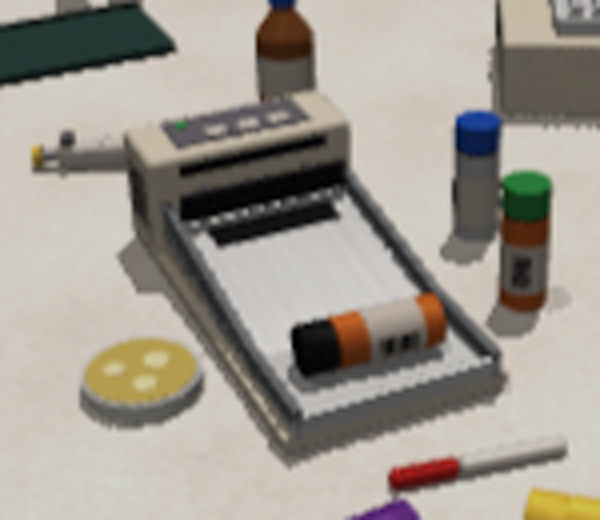

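```bash
cat > fit.py <<'E'
from h import *
from scipy.optimize import minimize
tn=np.tan(np.radians(8.5))
def hm(x,y):
    s=np.where(x<-.085,.025,.025+(x+.085)*tn)
    r=s.copy()
    r=np.where(np.abs(y)>.075,s+.014,r)
    r=np.where((x<-.169)&(np.abs(y)<.075),.032,r)
    r=np.where(x>.1,.105,r)
    ins=(np.abs(x)<.175)&(np.abs(y)<.083)|(x>.1)&(x<.175)&(np.abs(y)<.091)
    return np.where(ins,r,0.0)
def cost(p,P):
    c,s=np.cos(p[2]),np.sin(p[2]); d=P[:,:2]-p[:2]
    x=c*d[:,0]+s*d[:,1]; y=-s*d[:,0]+c*d[:,1]
    e=P[:,2]-hm(x,y); return np.mean(np.minimum(np.abs(e),.012))
def fit(P,p0):
    best=None
    for dx in (-.02,0,.02):
      for dy in (-.02,0,.02):
        for da in (-.1,0,.1):
          r=minimize(cost,[p0[0]+dx,p0[1]+dy,p0[2]+da],args=(P,),method='Nelder-Mead',options=dict(initial_simplex=np.array([[p0[0]+dx,p0[1]+dy,p0[2]+da]]*4)+np.array([[0,0,0],[.01,0,0],[0,.01,0],[0,0,.05]]),xatol=1e-5,fatol=1e-7))
          if best is None or r.fun<best.fun: best=r
    return best
E
python3 - <<'E'
from fit import *
for n in ('scene','side'):
    d=np.load(f'{n}0.npz')['d']; P=pts(n,d,d>0)
    P=P[(np.abs(P[:,0]-.52)<.22)&(np.abs(P[:,1]-.05)<.24)&(P[:,2]<.15)&(P[:,2]>-.02)]
    print(n,len(P),np.median(P[P[:,2]<.01,2]))
    r=fit(P,[.52,.05,1.7]); print(r.x,r.fun)
    C=np.load([f for f in __import__('os').listdir('.') if f.startswith(n+'_canister_'+('0.63' if n=='scene' else '0.85'))][0])
    a=r.x[2];c,s=np.cos(a),np.sin(a); D=C[:,:2]-r.x[:2]; x=c*D[:,0]+s*D[:,1]; y=-s*D[:,0]+c*D[:,1]
    m=C[:,2]>.055; print('can',np.median(x[m]),np.percentile(y[m],[2,98]),C[:,2].max(), np.polyfit(y[m],x[m],1))
E
```

```text
scene 10310 -0.00087546059754251
[0.50817358 0.04165196 1.86793233] 0.004816136538842501
can -0.12407939869395648 [-0.05609992  0.05110834] 0.06833811131320322 [ 0.06163602 -0.12347726]
side 11939 -0.00036507089084303335
[0.508027   0.0353517  1.86136244] 0.004306911658648315
can -0.12742316003578255 [-0.05188863  0.05286862] 0.06728838271913551 [ 0.07175384 -0.12667984]
```

Request:
{"op": "arm_command", "data": {
  "increments": [
    [1, -0.01, -0.03, -0.036, -8],
    [1, -0.02, -0.06, -0.072, -16],
    [1, -0.03, -0.09, -0.108, -24],
    [1, -0.04, -0.12, -0.144, -32],
    [1, -0.045, -0.15, -0.18, -40]
  ]
}}

```text
time_s: 1.35
eef_pos: [0.2877, -0.4465, 0.2516]
eef_rot: [1.196, 1.569, -1.018]
ft_force: [0.4, -0.7, -0.7]
finger_gap: 1.0
```

```bash
cat > go.py <<'E'
import sys
from h import *
# usage: go.py rx ry z [yawoff deg]  target in reader frame -> tool-frame shift & turn
RD=np.load('reader.npy')
def main(rx,ry,z,off=0.):
    s=manip.state(); R=Ro.from_euler('xyz',s['eef_rot']).as_matrix()
    c,n=np.cos(RD[2]),np.sin(RD[2])
    T=np.array([RD[0]+c*rx-n*ry,RD[1]+n*rx+c*ry,z])
    d=R.T@(T-s['eef_pos']); zt=R[:,2]
    des=RD[2]+np.pi+np.radians(off); cur=np.arctan2(zt[1],zt[0])
    t=-(des-cur); t=(t+np.pi)%(2*np.pi)-np.pi
    D=s['eef_pos'][:2]-RD[:2]
    print('t',round(s['time_s'],2),'tcp reader',np.round([c*D[0]+n*D[1],-n*D[0]+c*D[1],s['eef_pos'][2]],4),'x-axis',R[:,0].round(3),'gap',round(s['finger_gap'],3))
    F=s['ft_force']; print('F reader',np.round([c*F[0]+n*F[1],-n*F[0]+c*F[1],F[2]],2),'T',s['ft_torque'].round(2))
    print('shift',d.round(4),'turn',round(np.degrees(t),2),'q',s['q'].round(2))
if __name__=='__main__': main(*map(float,sys.argv[1:]))
E
python3 -c "import numpy as np;np.save('reader.npy',[.5081,.0385,1.8645])"; python3 go.py -.16 0 .25
```

```text
t 1.35 tcp reader [-0.4004  0.3514  0.2516] x-axis [ 0.001 -0.002 -1.   ] gap 1.0
F reader [-0.76 -0.14 -0.71] T [-0.06 -0.1  -0.  ]
shift [ 0.0013  0.0143 -0.4255] turn -53.69 q [ 1.07  0.41 -0.17  1.79  0.08  0.95  0.22]
```

Request:
{"op": "arm_command", "data": {
  "increments": [
    [1, 0, 0.002, -0.048, -8],
    [1, 0, 0.004, -0.096, -16],
    [1, 0, 0.006, -0.144, -24],
    [1, 0, 0.008, -0.192, -32],
    [1, 0, 0.01, -0.24, -40]
  ]
}}

```text
time_s: 1.85
eef_pos: [0.4407, -0.259, 0.2518]
eef_rot: [0.538, 1.568, -0.973]
ft_force: [0.4, -0.7, 0.3]
finger_gap: 0.998
```

```bash
python3 go.py -.16 0 .25
```

```text
t 1.85 tcp reader [-0.2653  0.1507  0.2518] x-axis [ 0.002 -0.003 -1.   ] gap 0.998
F reader [-0.74 -0.17  0.27] T [-0.01 -0.11  0.09]
shift [ 0.0017  0.1222 -0.1373] turn -13.38 q [ 0.76  0.39 -0.4   1.83  0.19  0.95  0.34]
```

Request:
{"op": "arm_command", "data": {
  "increments": [
    [0.6, 0, 0.03, -0.034, -5],
    [0.6, 0, 0.06, -0.068, -9],
    [0.6, 0, 0.09, -0.102, -13],
    [0.6, 0, 0.122, -0.137, -13.4],
    [0.6, 0, 0.122, -0.137, -13.4]
  ]
}}

```text
time_s: 2.35
eef_pos: [0.5581, -0.107, 0.2521]
eef_rot: [1.676, 1.564, 0.409]
ft_force: [-0.3, 0.5, 0.6]
finger_gap: 0.619
```

```bash
cat > look.py <<'E'
import sys
from fit import *
tag=sys.argv[1]
s=manip.state(); p,d=manip.snapshot('wrist'); cv2.imwrite(f'pics/w{tag}.png',p[:,:,::-1]); np.savez(f'w{tag}.npz',p=p,d=d,rot=s['eef_rot'],pos=s['eef_pos'])
E
python3 go.py -.16 0 .25; python3 look.py 1
```

```text
t 2.35 tcp reader [-0.1538 -0.0058  0.2521] x-axis [ 0.006  0.003 -1.   ] gap 0.619
F reader [0.55 0.14 0.64] T [-0.  -0.1 -0. ]
shift [ 0.0021 -0.0059  0.0062] turn 0.6 q [ 0.46  0.49 -0.48  1.69  0.25  1.02  0.2 ]
```

View pics/w1.png

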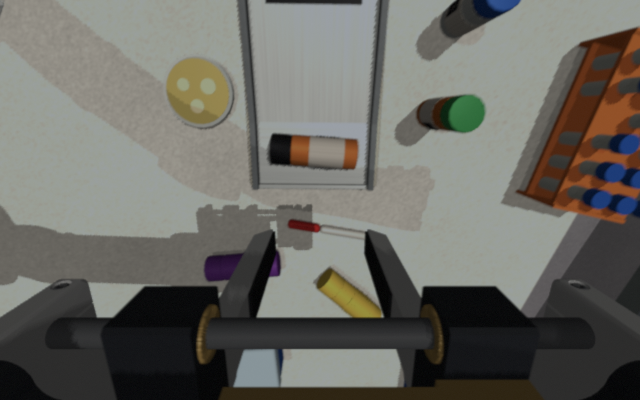

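```bash
cat > ana.py <<'E'
import sys
from fit import *
tag=sys.argv[1]
f=np.load(f'w{tag}.npz'); s=dict(eef_rot=f['rot'],eef_pos=f['pos']); d=f['d'];p=f['p'].astype(int)
RD=np.load('reader.npy')
P=pts('wrist',d,d>0,s); C=p[d>0]
v,u=np.nonzero(d>0)
k=(np.abs(P[:,0]-.52)<.22)&(np.abs(P[:,1]-.02)<.25)&(P[:,2]<.15)&(P[:,2]>-.02)
r=fit(P[k],RD); print('fit',r.x,r.fun,'bench z',np.median(P[k][P[k][:,2]<.01,2]))
for q in (RD,r.x):
    c,n=np.cos(q[2]),np.sin(q[2]); D=P[:,:2]-q[:2]; x=c*D[:,0]+n*D[:,1]; y=-n*D[:,0]+c*D[:,1]
    m=(np.abs(y)<.07)&(x>-.165)&(x<.05)&(P[:,2]-hm(x,y)>.015)
    X,Y,Z=x[m],y[m],P[m,2]
    print('n',m.sum(),'x',np.percentile(X,[1,50,99]).round(4),'y',np.percentile(Y,[1,99]).round(4),'zmax',np.percentile(Z,99).round(4))
    t=Z>np.percentile(Z,60); b=np.polyfit(Y[t],X[t],1); print('axis skew deg',np.degrees(np.arctan(b[0])).round(2),'x0',b[1].round(4))
E
python3 ana.py 1
```

```text
fit [0.50567164 0.03993777 1.86424852] 0.002621193271640112 bench z -0.0006255822372966957
n 55979 x [-0.1603 -0.1285 -0.1061] y [-0.067   0.0689] zmax 0.3852
axis skew deg -0.61 x0 -0.1292
n 55877 x [-0.1617 -0.1305 -0.1082] y [-0.0681  0.0673] zmax 0.3852
axis skew deg -0.5 x0 -0.1314
```

```bash
sed -i "s/>.015)$/>.015)\&(P[:,2]<.08)/" ana.py; python3 -c "import numpy as np;np.save('reader.npy',[.5065,.0394,1.8645])"; python3 ana.py 1; python3 go.py -.182 -.002 .10
```

```text
fit [0.50562923 0.04008328 1.86421187] 0.0026214179546064312 bench z -0.0006255822372966957
n 2719 x [-0.1407 -0.1179 -0.0998] y [-0.0539  0.0529] zmax 0.0653
axis skew deg 3.56 x0 -0.1203
n 2719 x [-0.1416 -0.1188 -0.1007] y [-0.0546  0.0522] zmax 0.0653
axis skew deg 3.55 x0 -0.1212
t 2.4 tcp reader [-0.1583 -0.0037  0.2517] x-axis [ 0.003 -0.001 -1.   ] gap 0.604
F reader [-0.91 -0.84 -0.48] T [-0.1  -0.08 -0.  ]
shift [ 0.1517 -0.0023  0.0235] turn 0.38 q [ 0.46  0.49 -0.47  1.69  0.26  1.02  0.2 ]
```

Request:
{"op": "arm_command", "data": {
  "increments": [
    [0.6, 0.04, -0.002, 0.01, 0.4],
    [0.6, 0.08, -0.002, 0.02, 0.4],
    [0.6, 0.12, -0.002, 0.027, 0.4],
    [0.6, 0.15, -0.002, 0.027, 0.4],
    [0.6, 0.152, -0.002, 0.027, 0.4]
  ]
}}

```text
time_s: 2.9
eef_pos: [0.5583, -0.1394, 0.0962]
eef_rot: [-1.774, 1.565, -3.054]
ft_force: [-0.1, -0.1, -0.2]
finger_gap: 0.598
```

```bash
python3 go.py -.185 -.002 .037; python3 look.py 2;python3 ana.py 2; python3 go.py -.185 -.002 .037
```

```text
t 2.9 tcp reader [-0.1862  0.0022  0.0962] x-axis [-0.005 -0.    -1.   ] gap 0.598
F reader [-0.06  0.09 -0.22] T [-0.06 -0.11 -0.04]
shift [ 0.0592  0.0045 -0.0011] turn -0.16 q [ 0.44  0.69 -0.39  1.82  0.38  0.71  0.13]
fit [0.50563295 0.0398986  1.86740415] 0.0034291269816999316 bench z -0.0005865170383050344
n 8126 x [-0.1409 -0.1191 -0.1002] y [-0.0537  0.0526] zmax 0.0652
axis skew deg 3.21 x0 -0.1206
n 8126 x [-0.1417 -0.1197 -0.1008] y [-0.0541  0.0523] zmax 0.0652
axis skew deg 3.37 x0 -0.1213
t 2.95 tcp reader [-0.1862  0.0003  0.0982] x-axis [-0.002 -0.001 -1.   ] gap 0.601
F reader [ 0.26 -0.07  0.02] T [ 0.01 -0.1  -0.01]
shift [ 0.0612  0.0024 -0.0012] turn -0.12 q [ 0.44  0.69 -0.39  1.82  0.38  0.71  0.13]
```

View pics/w2.png

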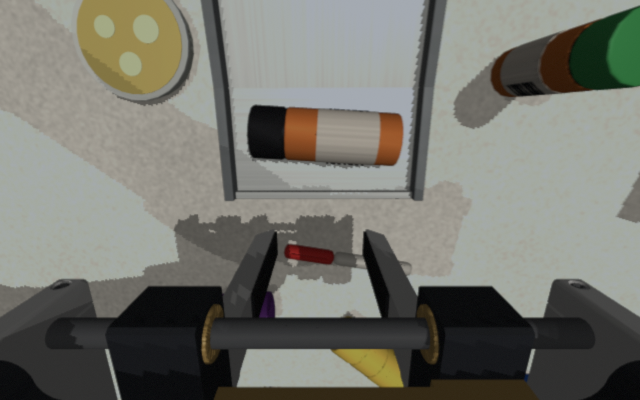

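Request:
{"op": "arm_command", "data": {
  "increments": [
    [0.6, 0.02, 0.001, 0, 0],
    [0.6, 0.04, 0.001, 0, 0],
    [0.6, 0.055, 0.001, 0, 0],
    [0.6, 0.06, 0.001, 0, 0],
    [0.6, 0.06, 0.001, 0, 0]
  ]
}}

```text
time_s: 3.45
eef_pos: [0.5612, -0.1388, 0.0386]
eef_rot: [-1.336, 1.569, -2.615]
ft_force: [0.4, 0.9, 0.5]
finger_gap: 0.599
```

```bash
python3 go.py -.155 -.001 .037
```

```text
t 3.45 tcp reader [-0.1864 -0.0007  0.0386] x-axis [-0.001 -0.001 -1.   ] gap 0.599
F reader [ 0.75 -0.66  0.55] T [-0.04 -0.13  0.01]
shift [ 0.0016  0.0002 -0.0314] turn -0.13 q [ 0.41  0.78 -0.34  1.85  0.43  0.59  0.09]
```

Request:
{"op": "arm_command", "data": {
  "increments": [
    [0.6, 0.001, 0, -0.007, 0],
    [0.6, 0.001, 0, -0.014, 0],
    [0.6, 0.001, 0, -0.021, 0],
    [0.6, 0.001, 0, -0.027, 0],
    [0.6, 0.001, 0, -0.029, 0]
  ]
}}

```text
time_s: 3.95
eef_pos: [0.5528, -0.1097, 0.0379]
eef_rot: [-1.516, 1.569, -2.794]
ft_force: [-0.3, -1.0, -0.1]
finger_gap: 0.605
```

```bash
python3 look.py 3;python3 ana.py 3; python3 go.py -.145 -.001 .037
```

```text
fit [0.50589033 0.03971513 1.8663085 ] 0.004399524832254205 bench z -0.0005747989990543823
n 14903 x [-0.1601 -0.1182 -0.0998] y [-0.0537  0.0521] zmax 0.0778
axis skew deg 2.46 x0 -0.1253
n 14903 x [-0.1606 -0.1186 -0.1002] y [-0.054   0.0519] zmax 0.0778
axis skew deg 2.55 x0 -0.1258
t 4.0 tcp reader [-0.1563 -0.0011  0.0378] x-axis [-0.001 -0.001 -1.   ] gap 0.604
F reader [ 0.74 -0.16 -0.85] T [ 0.02 -0.11  0.  ]
shift [ 0.0008 -0.0001 -0.0113] turn -0.05 q [ 0.35  0.76 -0.33  1.89  0.43  0.56  0.04]
```

View pics/w3.png

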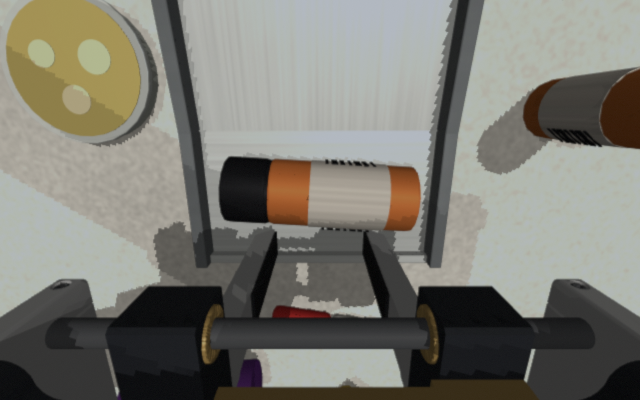

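Request:
{"op": "arm_command", "data": {
  "increments": [
    [0.6, 0.001, 0, -0.002, 0],
    [0.6, 0.001, 0, -0.004, 0],
    [0.6, 0.001, 0, -0.006, 0],
    [0.6, 0.001, 0, -0.008, 0],
    [0.6, 0.001, 0, -0.01, 0]
  ]
}}

```text
time_s: 4.5
eef_pos: [0.5498, -0.1003, 0.0368]
eef_rot: [-1.479, 1.569, -2.757]
ft_force: [-0.0, -0.1, 0.8]
finger_gap: 0.6
```

```bash
sed -i "s/(P\[:,2\]<.08)/(P[:,2]<hm(x,y)+.0425)\&(x>-.142)/" ana.py; python3 look.py 4;python3 ana.py 4; python3 go.py -.135 -.001 .037
```

```text
fit [0.50594955 0.04037252 1.86433745] 0.0044566924283327225 bench z -0.0005829460608213211
n 13798 x [-0.1382 -0.1099 -0.0931] y [-0.0542  0.0519] zmax 0.0654
axis skew deg 3.25 x0 -0.1146
n 13775 x [-0.1391 -0.1109 -0.0942] y [-0.0545  0.0516] zmax 0.0654
axis skew deg 3.25 x0 -0.1156
t 4.55 tcp reader [-0.1457 -0.0011  0.0368] x-axis [-0.002 -0.    -1.   ] gap 0.6
F reader [ 0.46 -0.2  -0.37] T [-0.03 -0.13  0.02]
shift [-0.0002 -0.0001 -0.0107] turn -0.03 q [ 0.34  0.76 -0.32  1.9   0.43  0.55  0.02]
```

View pics/w4.png

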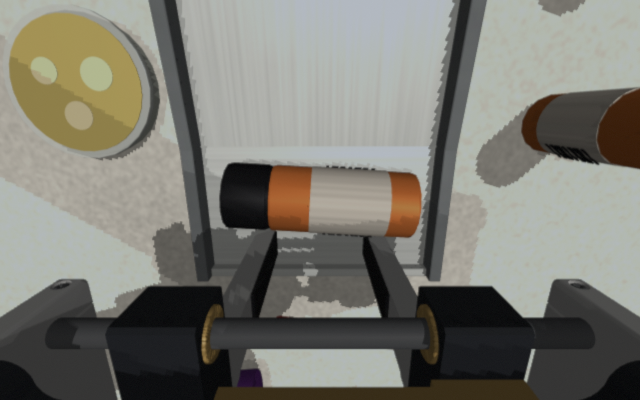

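Request:
{"op": "arm_command", "data": {
  "increments": [
    [0.8, 0, 0, 0.003, 2],
    [0.8, 0, 0, 0.003, 3.3],
    [0.8, 0, 0, 0.003, 3.3],
    [0.8, 0, 0, 0.002, 3.3],
    [0.8, 0, 0, 0, 3.3]
  ]
}}

```text
time_s: 5.05
eef_pos: [0.5497, -0.0998, 0.0368]
eef_rot: [-1.607, 1.569, -2.943]
ft_force: [-0.2, -0.9, -0.1]
finger_gap: 0.801
```

```bash
python3 look.py 5;python3 ana.py 5; python3 go.py -.125 -.001 .037 -3.3
```

```text
fit [0.5058198  0.04027321 1.86516161] 0.004382035922462277 bench z -0.0005698062258594483
n 14003 x [-0.1394 -0.1081 -0.0913] y [-0.0544  0.0517] zmax 0.0654
axis skew deg 3.16 x0 -0.1127
n 13967 x [-0.1403 -0.1091 -0.0923] y [-0.0547  0.0514] zmax 0.0653
axis skew deg 3.23 x0 -0.1137
t 5.1 tcp reader [-0.1451 -0.0012  0.0368] x-axis [-0.002  0.    -1.   ] gap 0.799
F reader [ 0.17 -0.48  0.45] T [-0.03 -0.1   0.02]
shift [-0.0002 -0.0013 -0.02  ] turn -0.0 q [ 0.33  0.76 -0.31  1.9   0.41  0.55 -0.02]
```

View pics/w5.png

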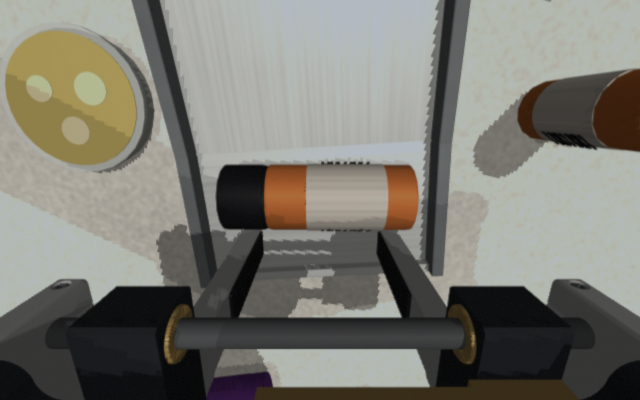

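Request:
{"op": "arm_command", "data": {
  "increments": [
    [0.8, 0, 0, -0.003, 0],
    [0.8, 0, 0, -0.006, 0],
    [0.8, 0, 0, -0.009, 0],
    [0.8, 0, 0, -0.012, 0],
    [0.8, 0, 0, -0.015, 0]
  ]
}}

```text
time_s: 5.6
eef_pos: [0.546, -0.0842, 0.0368]
eef_rot: [-1.944, 1.569, 3.004]
ft_force: [0.4, 0.1, -0.3]
finger_gap: 0.799
```

Request:
{"op": "arm_command", "data": {
  "increments": [
    [0.8, 0, 0, -0.003, 0],
    [0.8, 0, 0, -0.006, 0],
    [0.8, 0, 0, -0.009, 0],
    [0.8, 0, 0, -0.012, 0],
    [0.8, 0, 0, -0.015, 0]
  ]
}}

```text
time_s: 6.1
eef_pos: [0.5427, -0.07, 0.0369]
eef_rot: [-1.419, 1.569, -2.754]
ft_force: [0.1, -2.4, 2.3]
finger_gap: 0.799
```

```bash
python3 look.py 6;python3 ana.py 6; python3 go.py -.105 -.002 .039 -3.3
```

```text
fit [0.50564327 0.04050794 1.86574297] 0.004262637436750405 bench z -0.0005769289308974329
n 13958 x [-0.1187 -0.0814 -0.0644] y [-0.0561  0.05  ] zmax 0.066
axis skew deg 3.02 x0 -0.0859
n 13961 x [-0.1201 -0.0827 -0.0657] y [-0.0564  0.0496] zmax 0.066
axis skew deg 3.09 x0 -0.0872
t 6.15 tcp reader [-0.1144 -0.003   0.0369] x-axis [-0.001  0.    -1.   ] gap 0.803
F reader [ 0.66  0.36 -0.12] T [-0.07 -0.12 -0.  ]
shift [-0.0021 -0.0016 -0.0094] turn 0.03 q [ 0.27  0.74 -0.3   1.93  0.41  0.52 -0.07]
```

View pics/w6.png

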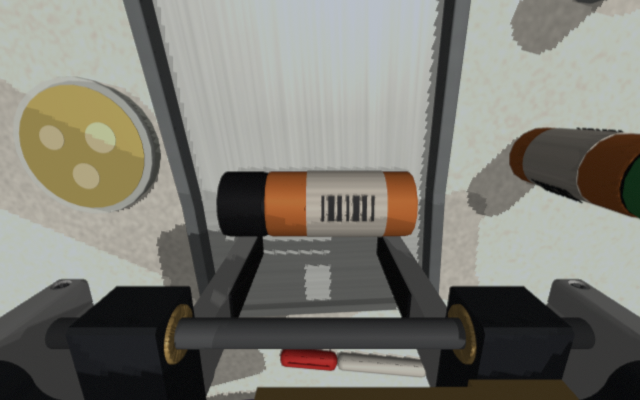

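Request:
{"op": "arm_command", "data": {
  "increments": [
    [0.8, 0, 0, -0.0005, -0.7],
    [0.8, 0, 0, -0.001, -1.3],
    [0.8, 0, 0, -0.0015, -2],
    [0.8, -0.0005, 0, -0.002, -2.6],
    [0.8, -0.0005, 0, -0.0025, -3.3]
  ]
}}

```text
time_s: 6.65
eef_pos: [0.5422, -0.0669, 0.0376]
eef_rot: [-1.903, 1.57, 3.104]
ft_force: [0.5, -0.9, 0.4]
finger_gap: 0.803
```

```bash
python3 look.py 7;python3 ana.py 7; python3 go.py -.095 -.003 .0395 0
```

```text
fit [0.50551651 0.04086753 1.86540926] 0.0042402517807494915 bench z -0.0005531644709453332
n 13954 x [-0.1154 -0.0776 -0.0619] y [-0.0557  0.0503] zmax 0.0663
axis skew deg 0.88 x0 -0.082
n 13970 x [-0.1172 -0.0792 -0.0635] y [-0.0562  0.0499] zmax 0.0663
axis skew deg 0.93 x0 -0.0837
t 6.7 tcp reader [-0.112  -0.0033  0.0375] x-axis [-0.001  0.    -1.   ] gap 0.801
F reader [-0.97 -1.16  0.84] T [-0.29 -0.31 -0.04]
shift [-0.002  -0.0003 -0.017 ] turn 0.1 q [ 0.27  0.74 -0.31  1.94  0.43  0.53 -0.04]
```

View pics/w7.png

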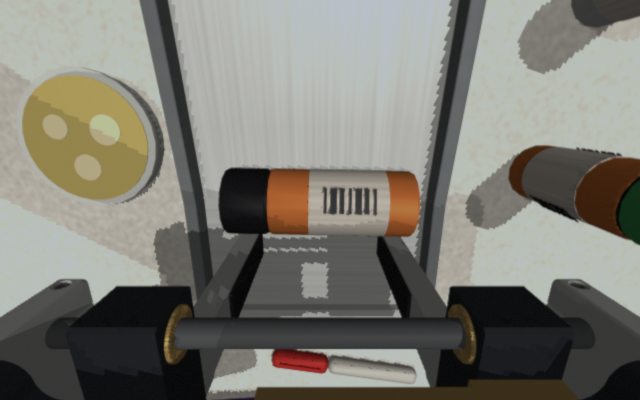

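Request:
{"op": "arm_command", "data": {
  "increments": [
    [0.8, -0.0005, 0, -0.003, 0],
    [0.8, -0.001, 0, -0.006, 0],
    [0.8, -0.0015, 0, -0.009, 0],
    [0.8, -0.002, 0, -0.012, 0],
    [0.8, -0.0025, 0, -0.015, 0]
  ]
}}

```text
time_s: 7.2
eef_pos: [0.5379, -0.0527, 0.0403]
eef_rot: [-0.97, 1.57, -2.246]
ft_force: [1.5, -5.3, 4.2]
finger_gap: 0.801
```

```bash
python3 look.py 8;python3 ana.py 8; python3 go.py -.082 -.003 .042 0
```

```text
fit [0.50534319 0.04196503 1.86339271] 0.00403259131581922 bench z -0.0005711018565004722
n 13571 x [-0.1006 -0.0634 -0.0481] y [-0.0556  0.0506] zmax 0.068
axis skew deg -0.24 x0 -0.0676
n 13608 x [-0.1033 -0.0662 -0.0509] y [-0.056   0.0502] zmax 0.068
axis skew deg -0.31 x0 -0.0704
t 7.25 tcp reader [-0.0964 -0.0035  0.0403] x-axis [-0.001  0.    -1.   ] gap 0.797
F reader [-3.52  0.09  3.63] T [-1.06 -0.38  0.04]
shift [-0.0017 -0.0005 -0.0144] turn 0.13 q [ 0.25  0.73 -0.31  1.95  0.42  0.52 -0.06]
```

Request:
{"op": "arm_command", "data": {
  "increments": [
    [0.8, -0.0005, 0, -0.003, 0],
    [0.8, -0.001, 0, -0.006, 0],
    [0.8, -0.0015, 0, -0.009, 0]
  ]
}}

```text
time_s: 7.55
eef_pos: [0.535, -0.0429, 0.0418]
eef_rot: [-2.141, 1.57, 2.867]
ft_force: [1.4, -3.2, 3.4]
finger_gap: 0.807
```

```bash
python3 look.py 9;python3 ana.py 9; python3 go.py -.082 -.003 .042 0
```

```text
fit [0.5050364  0.04284596 1.86516817] 0.003964614396399037 bench z -0.0005716445145675514
n 13561 x [-0.0903 -0.0531 -0.0378] y [-0.0555  0.0507] zmax 0.0696
axis skew deg -0.15 x0 -0.0572
n 13590 x [-0.0941 -0.0567 -0.0415] y [-0.0559  0.0503] zmax 0.0696
axis skew deg -0.12 x0 -0.0608
t 7.6 tcp reader [-0.0862 -0.0035  0.0419] x-axis [-0.001  0.001 -1.   ] gap 0.8
F reader [-3.04 -0.46  2.48] T [-1.01 -0.34 -0.  ]
shift [-0.0001 -0.0005 -0.0042] turn 0.17 q [ 0.23  0.73 -0.31  1.96  0.42  0.52 -0.08]
```

View pics/w9.png

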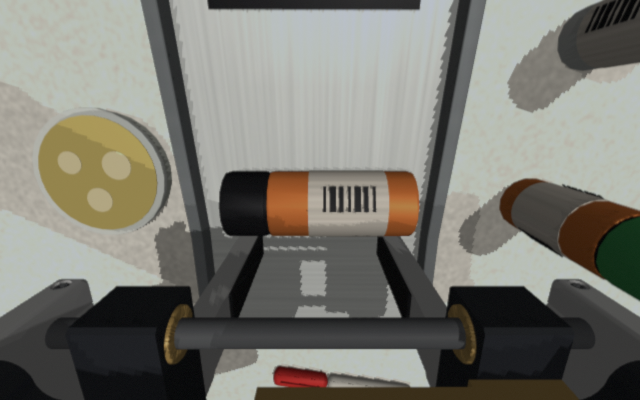

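Request:
{"op": "arm_command", "data": {
  "increments": [
    [0.8, -0.0006, 0, -0.004, 0],
    [0.8, -0.0012, 0, -0.008, 0],
    [0.8, -0.0018, 0, -0.012, 0],
    [0.8, -0.0024, 0, -0.016, 0],
    [0.8, -0.003, 0, -0.02, 0]
  ]
}}

```text
time_s: 8.1
eef_pos: [0.5287, -0.0226, 0.0449]
eef_rot: [-2.526, 1.569, 2.483]
ft_force: [1.7, -3.9, 3.0]
finger_gap: 0.801
```

Request:
{"op": "arm_command", "data": {
  "increments": [
    [0.8, -0.0006, 0, -0.004, 0],
    [0.8, -0.0012, 0, -0.008, 0],
    [0.8, -0.0018, 0, -0.012, 0],
    [0.8, -0.0024, 0, -0.016, 0],
    [0.8, -0.003, 0, -0.02, 0]
  ]
}}

```text
time_s: 8.6
eef_pos: [0.5227, -0.0031, 0.048]
eef_rot: [-2.456, 1.569, 2.553]
ft_force: [1.6, -4.0, 3.4]
finger_gap: 0.8
```

```bash
python3 look.py 10;python3 ana.py 10; python3 go.py .01 -.003 .0562 0
```

```text
fit [0.50574204 0.04047111 1.86444846] 0.0039720516727605425 bench z -0.0005837843653770242
n 13530 x [-0.0483 -0.0115  0.0038] y [-0.0552  0.0509] zmax 0.0757
axis skew deg -0.33 x0 -0.0156
n 13523 x [-0.0495 -0.0127  0.0025] y [-0.0556  0.0505] zmax 0.0757
axis skew deg -0.3 x0 -0.0168
t 8.65 tcp reader [-0.0443 -0.0033  0.048 ] x-axis [-0.001  0.002 -1.   ] gap 0.798
F reader [-3.08 -0.45  2.6 ] T [-0.82 -0.31 -0.02]
shift [-0.008  -0.     -0.0543] turn 0.24 q [ 0.15  0.7  -0.3   2.    0.41  0.5  -0.14]
```

View pics/w10.png

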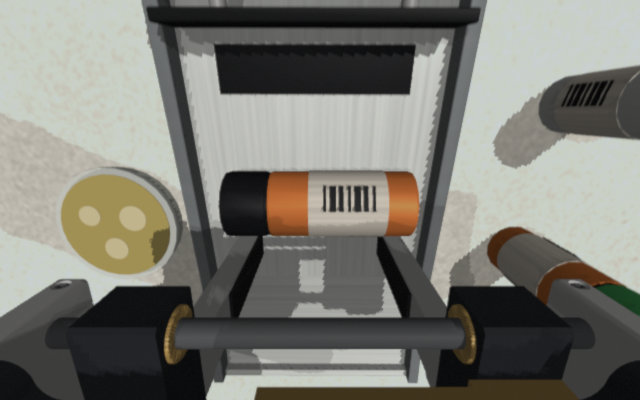

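Request:
{"op": "arm_command", "data": {
  "increments": [
    [0.8, -0.0006, 0, -0.004, 0],
    [0.8, -0.0012, 0, -0.008, 0],
    [0.8, -0.0018, 0, -0.012, 0],
    [0.8, -0.0024, 0, -0.016, 0.1],
    [0.8, -0.003, 0, -0.02, 0.2]
  ]
}}

```text
time_s: 9.15
eef_pos: [0.5164, 0.0174, 0.0511]
eef_rot: [-2.625, 1.568, 2.382]
ft_force: [1.5, -3.5, 3.9]
finger_gap: 0.803
```

Request:
{"op": "arm_command", "data": {
  "increments": [
    [0.8, -0.0006, 0, -0.004, 0],
    [0.8, -0.0012, 0, -0.008, 0],
    [0.8, -0.0018, 0, -0.012, 0],
    [0.8, -0.0024, 0, -0.016, 0],
    [0.8, -0.003, 0, -0.02, 0]
  ]
}}

```text
time_s: 9.65
eef_pos: [0.5104, 0.0368, 0.0542]
eef_rot: [-2.575, 1.568, 2.431]
ft_force: [1.5, -4.1, 3.8]
finger_gap: 0.801
```

Request:
{"op": "arm_command", "data": {
  "increments": [
    [0.8, -0.0006, 0, -0.004, 0],
    [0.8, -0.0012, 0, -0.008, 0],
    [0.8, -0.0018, 0, -0.012, 0],
    [0.8, -0.0021, 0, -0.014, 0],
    [0.8, -0.0024, 0, -0.016, 0]
  ]
}}

```text
time_s: 10.15
eef_pos: [0.5057, 0.0522, 0.0566]
eef_rot: [-2.522, 1.568, 2.485]
ft_force: [2.0, -4.3, 2.8]
finger_gap: 0.8
```

```bash
python3 look.py 11;python3 ana.py 11; python3 go.py .03 -.003 .0588 0
```

```text
fit [0.5060186  0.03932578 1.865759  ] 0.0034374163366905886 bench z -0.0006119761395723122
n 8197 x [0.0075 0.0387 0.0498] y [-0.0549  0.0511] zmax 0.0846
axis skew deg -0.1 x0 0.0423
n 8225 x [0.0075 0.0387 0.0498] y [-0.0555  0.0505] zmax 0.0846
axis skew deg -0.08 x0 0.0423
t 10.2 tcp reader [ 0.0128 -0.003   0.0567] x-axis [-0.002  0.002 -1.   ] gap 0.801
F reader [-3.94 -0.98  4.24] T [-0.88 -0.36 -0.01]
shift [-0.0021  0.     -0.0172] turn 0.05 q [ 0.04  0.68 -0.29  2.03  0.39  0.49 -0.24]
```

View pics/w11.png

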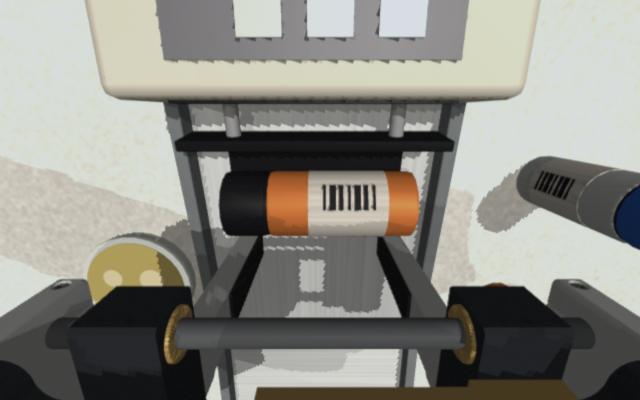

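Request:
{"op": "arm_command", "data": {
  "increments": [
    [0.8, -0.0003, 0, -0.002, 0],
    [0.8, -0.0006, 0, -0.004, 0],
    [0.8, -0.0009, 0, -0.006, 0],
    [0.8, -0.0012, 0, -0.008, 0],
    [0.8, -0.0015, 0, -0.01, 0]
  ]
}}

```text
time_s: 10.7
eef_pos: [0.5026, 0.0623, 0.0582]
eef_rot: [-2.568, 1.568, 2.439]
ft_force: [1.5, -3.4, 2.9]
finger_gap: 0.801
```

```bash
cat >> ana.py <<'E'
q=RD; c,n=np.cos(q[2]),np.sin(q[2]); D=P[:,:2]-q[:2]; x=c*D[:,0]+n*D[:,1]; y=-n*D[:,0]+c*D[:,1]
sx=x+.085; zz=P[:,2]-.025; a=np.radians(8.5); S=np.cos(a)*sx+np.sin(a)*zz; N=-np.sin(a)*sx+np.cos(a)*zz
b=(N>.024)&(N<.035)&(S>.155)&(S<.186)&(np.abs(y)<.07)&(C.max(1)<60)
if b.sum()>20:
    for lo,hi in((-.07,-.03),(-.03,.03),(.03,.07)):
        k=b&(y>lo)&(y<hi); print('bar S',k.sum(),np.percentile(S[k],[5,50,95]).round(4),'N',np.median(N[k]).round(4))
E
python3 ana.py 11; python3 look.py 12;python3 ana.py 12; python3 go.py .03 -.003 .0588 0
```

```text
fit [0.50601911 0.03932507 1.86575017] 0.0034374347523145176 bench z -0.0006119895498280514
n 8197 x [0.0075 0.0387 0.0498] y [-0.0549  0.0511] zmax 0.0846
axis skew deg -0.1 x0 0.0423
n 8225 x [0.0075 0.0387 0.0498] y [-0.0555  0.0505] zmax 0.0846
axis skew deg -0.08 x0 0.0423
bar S 1005 [0.1671 0.1703 0.1723] N 0.0301
bar S 1575 [0.1667 0.1701 0.1723] N 0.0302
bar S 1033 [0.1669 0.1702 0.1722] N 0.0302
fit [0.5061824  0.03933083 1.8642517 ] 0.003339929709908862 bench z -0.000621163128230906
n 4361 x [0.0166 0.0423 0.0499] y [-0.0548  0.0508] zmax 0.0855
axis skew deg -0.13 x0 0.0462
n 4372 x [0.0166 0.0423 0.0499] y [-0.0551  0.0505] zmax 0.0855
axis skew deg -0.12 x0 0.0462
bar S 986 [0.1669 0.1703 0.1723] N 0.0301
bar S 1738 [0.1568 0.1697 0.1723] N 0.0302
bar S 1620 [0.1559 0.1679 0.1722] N 0.0301
t 10.75 tcp reader [ 0.0234 -0.0029  0.0583] x-axis [-0.002  0.002 -1.   ] gap 0.802
F reader [-3.22  0.65  3.6 ] T [-1.01 -0.37 -0.02]
shift [-0.0005  0.0001 -0.0066] turn 0.08 q [ 0.02  0.67 -0.29  2.03  0.38  0.49 -0.26]
```

Request:
{"op": "arm_command", "data": {
  "increments": [
    [0.8, -0.0002, 0, -0.0015, 0],
    [0.8, -0.0004, 0, -0.003, 0],
    [0.8, -0.0006, 0, -0.0045, 0],
    [0.8, -0.0008, 0, -0.006, 0],
    [0.8, -0.001, 0, -0.007, 0]
  ]
}}

```text
time_s: 11.25
eef_pos: [0.5006, 0.0688, 0.0593]
eef_rot: [-2.43, 1.568, 2.577]
ft_force: [1.7, -4.9, 3.2]
finger_gap: 0.796
```

```bash
python3 look.py 13;python3 ana.py 13|grep bar; python3 go.py .0355 -.003 .0600 0
```

```text
bar S 995 [0.1694 0.1731 0.175 ] N 0.0301
bar S 1730 [0.1627 0.1724 0.1749] N 0.0302
bar S 1695 [0.1611 0.1702 0.1748] N 0.0302
t 11.3 tcp reader [ 0.0301 -0.0029  0.0593] x-axis [-0.002  0.001 -1.   ] gap 0.8
F reader [-6.38 -0.67  3.09] T [-1.37 -0.59 -0.09]
shift [-0.0007  0.0001 -0.0054] turn 0.06 q [ 0.    0.67 -0.29  2.04  0.38  0.49 -0.27]
```

View pics/w13.png

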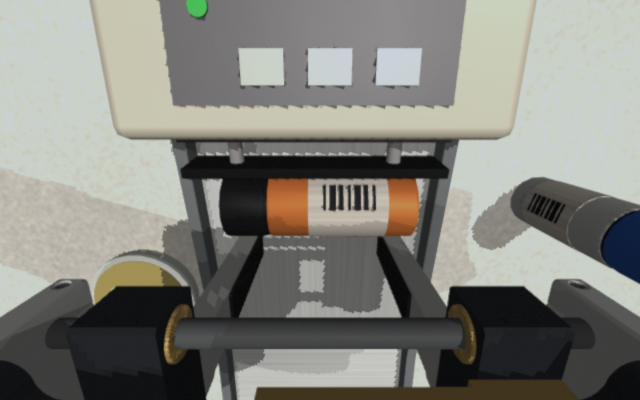

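Request:
{"op": "arm_command", "data": {
  "increments": [
    [0.8, -0.0002, 0, -0.001, 0],
    [0.8, -0.0003, 0, -0.002, 0],
    [0.8, -0.0005, 0, -0.003, 0],
    [0.8, -0.0006, 0, -0.004, 0],
    [0.8, -0.0006, 0, -0.0045, 0]
  ]
}}

```text
time_s: 11.8
eef_pos: [0.4995, 0.0724, 0.0599]
eef_rot: [-1.991, 1.569, 3.015]
ft_force: [2.4, -6.3, 3.0]
finger_gap: 0.803
```

```bash
python3 look.py 14;python3 ana.py 14|grep bar; python3 go.py .0355 -.003 .0600 0
```

```text
bar S 1023 [0.173  0.1768 0.1787] N 0.0301
bar S 1743 [0.1663 0.1761 0.1786] N 0.0302
bar S 1708 [0.1647 0.1739 0.1786] N 0.0303
t 11.85 tcp reader [ 0.0336 -0.0029  0.0599] x-axis [-0.002  0.    -1.   ] gap 0.798
F reader [-7.25 -0.37  2.56] T [-1.43 -0.68  0.  ]
shift [-0.0001  0.0001 -0.0019] turn 0.02 q [-0.01  0.67 -0.29  2.04  0.38  0.49 -0.28]
```

Request:
{"op": "arm_command", "data": {
  "increments": [
    [0.8, -0.0001, 0, -0.0006, 0],
    [0.8, -0.0002, 0, -0.0012, 0],
    [0.8, -0.0003, 0, -0.0018, 0],
    [0.8, -0.0003, 0, -0.0022, 0],
    [0.8, -0.0003, 0, -0.0022, 0]
  ]
}}

```text
time_s: 12.35
eef_pos: [0.4991, 0.0735, 0.06]
eef_rot: [-1.313, 1.569, -2.591]
ft_force: [2.6, -6.1, 1.6]
finger_gap: 0.801
```

```bash
python3 look.py 15;python3 ana.py 15|grep bar; python3 go.py .0355 -.003 .0600 0
```

```text
bar S 1003 [0.1744 0.178  0.18  ] N 0.0301
bar S 1791 [0.1677 0.1772 0.1799] N 0.0302
bar S 1712 [0.166  0.1752 0.1798] N 0.0303
t 12.4 tcp reader [ 0.0349 -0.0028  0.0601] x-axis [-0.002 -0.001 -1.   ] gap 0.8
F reader [-6.62 -1.03  2.23] T [-1.48 -0.67  0.05]
shift [ 0.0001  0.0002 -0.0006] turn -0.01 q [-0.01  0.67 -0.29  2.04  0.38  0.49 -0.28]
```

Request:
{"op": "arm_command", "data": {
  "increments": [
    [0.8, -0.0001, 0, -0.0008, 0],
    [0.8, -0.0002, 0, -0.0015, 0],
    [0.8, -0.0002, 0, -0.002, 0],
    [0.8, -0.0002, 0, -0.002, 0],
    [0.8, -0.0002, 0, -0.002, 0]
  ]
}}

```text
time_s: 12.9
eef_pos: [0.499, 0.074, 0.0601]
eef_rot: [-0.724, 1.568, -2.003]
ft_force: [3.0, -6.9, 2.6]
finger_gap: 0.8
```

```bash
python3 look.py 16;python3 ana.py 16; python3 go.py .0355 -.003 .0600 0
```

```text
fit [0.50613467 0.03943639 1.86436693] 0.0031396464292867358 bench z -0.0006272453882089357
n 1324 x [0.0277 0.0447 0.0499] y [-0.052   0.0479] zmax 0.0865
axis skew deg -0.24 x0 0.0437
n 1340 x [0.0276 0.0446 0.0499] y [-0.0524  0.0477] zmax 0.0863
axis skew deg -0.37 x0 0.0437
bar S 1026 [0.1747 0.1784 0.1804] N 0.0301
bar S 1799 [0.1681 0.1777 0.1804] N 0.0302
bar S 1717 [0.1667 0.1757 0.1802] N 0.0303
t 12.95 tcp reader [ 0.0353 -0.0028  0.0601] x-axis [-0.001 -0.003 -1.   ] gap 0.797
F reader [-8.19 -1.3   2.12] T [-1.73 -0.87  0.14]
shift [ 0.0001  0.0002 -0.0002] turn -0.06 q [-0.01  0.66 -0.28  2.04  0.38  0.49 -0.28]
```

View pics/w16.png

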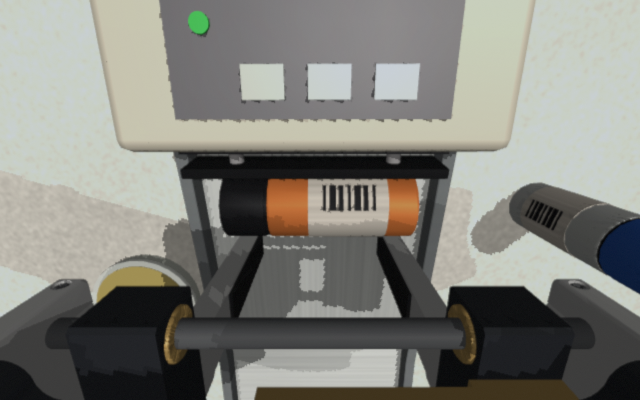

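Request:
{"op": "arm_command", "data": {
  "increments": [
    [0.8, -0.0001, 0, -0.0018, 0],
    [0.8, -0.0001, 0, -0.0018, 0],
    [0.8, -0.0001, 0, -0.0018, 0],
    [0.8, -0.0001, 0, -0.0018, 0],
    [0.8, -0.0001, 0, -0.0018, 0]
  ]
}}

```text
time_s: 13.45
eef_pos: [0.499, 0.074, 0.0602]
eef_rot: [-0.444, 1.566, -1.723]
ft_force: [1.9, -7.6, 2.2]
finger_gap: 0.804
```

```bash
python3 look.py 17;python3 ana.py 17; python3 go.py .0355 -.003 .0600 0; python3 - <<'E'
from h import *
for n in('side','scene'):
    p,d=manip.snapshot(n); cv2.imwrite(f'pics/{n}1.png',p[:,:,::-1])
s=manip.state(); print(s['ft_force'],np.abs(s['joint_velocities']).max(),s['eef_pos'])
E
python3 look.py 18;python3 ana.py 18|grep bar; python3 go.py .0355 -.003 .0600 0
```

```text
fit [0.50609089 0.03953908 1.86274654] 0.0031298029762067345 bench z -0.000602268594146832
n 1310 x [0.0279 0.0448 0.0499] y [-0.0521  0.0478] zmax 0.0866
axis skew deg -0.17 x0 0.0439
n 1338 x [0.0276 0.0446 0.0499] y [-0.0523  0.0476] zmax 0.0866
axis skew deg -0.31 x0 0.0438
bar S 1018 [0.1748 0.1784 0.1804] N 0.0301
bar S 1781 [0.1683 0.1778 0.1804] N 0.0302
bar S 1714 [0.1666 0.1756 0.1803] N 0.0303
t 13.5 tcp reader [ 0.0353 -0.0028  0.0602] x-axis [-0.001 -0.005 -1.   ] gap 0.802
F reader [-8.13 -1.01  2.76] T [-1.88 -0.89  0.11]
shift [ 0.0002  0.0002 -0.0002] turn -0.1 q [-0.02  0.66 -0.28  2.04  0.38  0.49 -0.29]
[ 3.79449311 -7.63823266  1.91123896] 0.0016406036305133592 [0.49895713 0.07398687 0.06016979]
bar S 1019 [0.1747 0.1784 0.1804] N 0.0301
bar S 1774 [0.1682 0.1778 0.1804] N 0.0302
bar S 1725 [0.1666 0.1756 0.1803] N 0.0303
t 13.65 tcp reader [ 0.0353 -0.0028  0.0602] x-axis [-0.001 -0.005 -1.   ] gap 0.797
F reader [-8.06 -0.14  2.06] T [-1.83 -0.9   0.15]
shift [ 0.0002  0.0002 -0.0002] turn -0.1 q [-0.02  0.66 -0.28  2.04  0.38  0.49 -0.29]
```

View pics/side1.png

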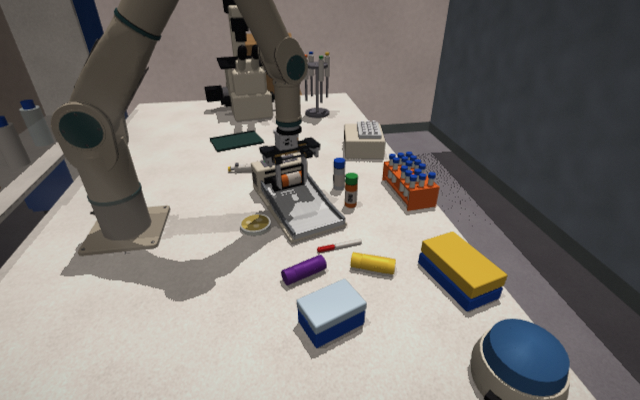

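View pics/scene1.png

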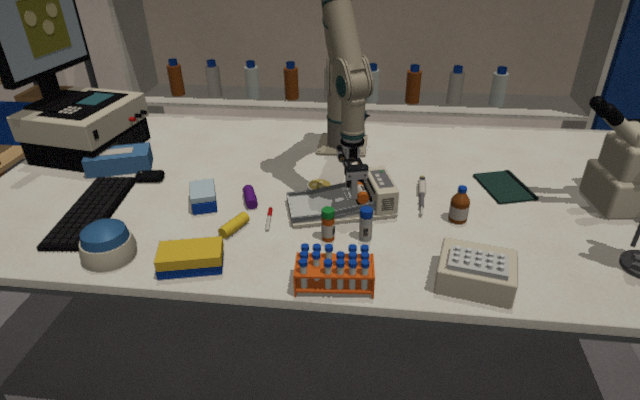

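The side and scene pictures show the canister at the bar (side 290,180; scene 363,197), and the other items where they were. The bar has moved about 8.1 mm, which puts it on its stop. The push is steady at about 8 N and nothing is moving, so I am handing the job in.

```bash
python3 -c "
from rig import manip
print(manip.finish_job()); s=manip.state(); print(s['time_s'],s['ft_force'])"
```

```text
the job is handed in; nothing more can be done
None
the job is handed in; nothing more can be done
```

The canister is at the head of the slope with the trigger bar pushed fully in. I handed the job in with the fingers still pressing it there, at rest.

**What I did**
- I lowered the open fingers over the shelf lip behind the black-capped amber canister and pushed it up the slope without gripping it. The final speed against the bar was about 10 mm/s.
- The canister lay about 3.3° askew. The first touch, with the fingers square to the tray, did not straighten it, so I squared it where the shelf meets the slope.
- After that first touch it rolled a few millimetres ahead of the fingers on the level shelf. On the slope, every picture showed the fingers against it.
- From early on the slope it slid rather than rolled, with the barcode facing up.

**Last checks, at 13.65 s of the 42 s allowed**
- **Bar:** it moved about 8.1 mm against its 8 mm stop, by the same amount at both ends. Two readings 0.15 s apart agreed.
- **Squareness:** the canister was 0.2–0.3° off square. Most of it was hidden or outside the measuring window by then, so I trust the even bar travel more.
- **Force:** the push along the reader's axis held at about 8 N, higher than the spring's 4 N. I put the rest down to friction and a light press on the stop.
- **Rest:** joint speeds were below 0.002 rad/s.
- **Other items:** nothing had visibly moved in the scene and side pictures. I judged that by eye and did not measure it.

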